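Unlatch the guard gate with the sagging bolt and hold it ajar

TASK

The barrel bolt on top of the small guard's gate sags, so its hooked nose is caught behind the upturned lip of the keeper. Take the bolt by its ball knob, lift it until the nose clears the lip and draw it back out of the keeper, then swing the gate about 30 degrees open against its spring closer. Finish with your gripper still gripping the knob firmly and keeping the gate ajar there, so that someone can reach the motor; leave the motor and the other things where they stand.

Things in the scene. Friction and masses are not known exactly. Their poses are not given: they have to be found in the camera images.
- guard: Low open-topped guard box fixed to the worktop: grey base 118 x 330 x 10 mm, aluminium posts, clear walls 100 mm high. Origin on the worktop in the closed gate's plane; x points into the guard, away from the robot, y left along the closed gate, z up; yaw varies. The gate's vertical hinge line: x = 0, y = +125 mm. Keeper on the right post: y = -106 to -155 mm, top 169 mm high.
- keeper_lip (a point): Middle of the top edge of the keeper's upturned lip, 117 mm above the worktop (lip 5 mm thick along the bolt). The keeper is a steel U: lip on the gate's side, two cheeks 18 mm apart, a strap across the top, underside 48 mm above the lip's edge. The 10 mm bolt leaves it only lengthwise toward the hinge, over the lip, under the strap; while its end is between the cheeks the gate cannot swing.
- knob_ball (a point): Centre of the 18 mm steel ball on an upright stem (9 mm thick): the grip, some 172 mm above the worktop at the start, 40 mm above the bolt's centre line, 85 mm from the rivet when fully thrown. Axes: y along the bolt toward the hinge (drawing direction), x across it, into the guard when shut, z up the stem. Pinch from above, fingers closing along x: barrel and keeper are beside it along y.
- bolt_nose (a point): Middle of the underside of the hooked nose (10 x 10 mm in plan, reaching 16 mm below the bolt's centre line) at the bolt's far end, 155 mm along the bolt from the rivet when fully thrown. At the start it hangs behind the lip, about 12 mm below the lip's top edge.
- bolt_lift (a joint): Angle of barrel and bolt about the rivet, rad: 0 = sagged (nose end hangs 0.16 rad below level), grows as the nose is lifted. 0.16 = level: clear of the lip (needs about 0.09) and under the strap (touches at about 0.25). Falls back to 0 when let go. From sagged to level the knob rises 12 to 13 mm; lifted straight up, the bolt slides about 6 mm farther into the keeper, or to its stop.
- bolt_draw (a joint): How far the bolt is drawn back through the barrel toward the gate's hinge, m; 0 = fully thrown, 0.050 = fully back. It starts a few millimetres back. The end is out of the keeper from 0.032 on. Slides with about 0.6 N of friction and stays where left.
- gate (a joint): Opening of the gate, rad: 0 = shut, grows as it swings out toward the robot about its vertical hinge at its left edge, stop at 1.2; 30 degrees = 0.52. The closer pulls it shut with about 0.2 N m when shut, 0.4 N m at 0.5 rad (3 N at the knob).
- gate_free_edge (a point): Top of the gate's free edge, 215 mm from the hinge line, 105 mm above the worktop. The gate is 12 mm thick, an aluminium frame with a clear panel.
- bolt_knob: The knob (ball and stem), one piece with the bolt. Its origin lies on the bolt's centre line; the ball's centre is at y = -85 mm, z = +40 mm in its frame; axes as for knob_ball.
- motor: Brushless motor 42 x 42 x 48 mm standing loose on the guard's base behind the gate, origin under its centre; to be left alone.
- speed_controller: Flat yellow speed controller 30 x 56 x 11 mm on the worktop to the right, bystander.
- tape_roll: Black roll of tape, 64 mm across, 18 mm high, to the right, bystander.
- flux_tin: Round tin 50 mm across, 22 mm high, to the right, bystander.
- screwdriver_blue: Screwdriver with blue handle, 135 mm long, lying to the left, bystander.
- bolt_rivet (a point): Centre of the rivet on which the loose barrel (19 to 22 mm thick, 44 mm long) with the bolt in it sags: horizontal, across the gate, 100 mm from the gate's hinge line, 145 mm above the worktop. It moves with the gate.
- under_lamp (a point): Point on the worktop straight below the middle of the fixed black lamp head, which hangs over the left of the mat on a gooseneck: a disc 110 mm across from 508 to 560 mm above the worktop. Keep the arm's wrist clear of it.

How it is judged:
By the outcome, as a careful person would: the job done as asked, in the order asked, and still so for the second after the job is handed in, while the arm keeps its last pose, push and grip.
It also fails if it takes over 38 s, if anything falls off the work surface, if the arm or the gripper's body presses on something with over 40 N, if the wrist force passes 120 N, or if a joint passes its speed limit or range.

ROBOT

A 7-joint arm with a two-finger parallel gripper is mounted at the origin on a cart in front of the work surface, level with it; the furniture and walls round the work are solid. World frame = base frame: x ahead of the robot, y to its left, z up, the work surface at z = 0. Lengths are in m, angles in rad, forces in N, time in s.
With the tool pointing down it reaches from about 0.425 to 0.8 m from the base axis. Payload 8.3 kg.
Tool frame: the origin (TCP) lies between the finger pads; the fingertips stand manip.tip_reach ahead of it and the grasp point (between the pads) lies 6 mm ahead of it (manip.tip_reach is the distance from the TCP to the fingertips, in m); z points along the fingers, y is the line along which they close (so a half turn about z gives the same grasp; the last joint's range is limited). The gripper opens to 85 mm and grips with 20 to 120 N. Pads are 22 mm wide; open, the fingers measure 114 mm over their backs; the gripper's body (76 mm by 85 mm) begins 54 mm behind the grasp point. The pads swing forward as they close: fully open they stand 13 mm farther back than shut.
Start: joints at [-1.393, 0.383, 0.016, 1.37, -0.006, 1.388, -0.046], TCP at [0.149, 0.607, 0.256] pointing down, gripper open.
Joint ranges: [-2.95, 2.95], [-0.25, 2.06], [-1.52, 1.56], [0.18, 2.33], [-1.44, 4.58], [0.02, 2.06], [-3.01, 3.01]. Speed limits (rad/s): [2.39, 2.39, 3.01, 3.01, 3.14, 3.14, 3.14].

INTERFACE

Orientations are given as a unit quaternion [w, x, y, z].
In Python, from cell import manip gives the robot as it stands.
- The arm moves only by the shell command python3 -m inch 'ROWS' [FORCE]. ROWS is JSON, a list of rows, each a list of 3 entries, a list of its own where there are three numbers: the opening, from -1 (shut) to 1 (fully open), then the shift along the tool's x, y, z in m, then the turn, a rotation vector about the tool's x, y, z in units of 5 degrees (1.0 is 5 degrees). In form: [[grip, [x, y, z], [ax, ay, az]], ...]. A call has exactly 5 rows; each row shifts and turns the commanded pose from where the row before left it, along the tool's axes as they then stand; what a row does not reach is not made up. A row lasts 1/12 s, in which the tool goes at most 41.7 mm and 7.16 degrees, less where a joint would pass 70% of its speed; a pose out of reach is approached as far as the arm can. A call is refused whole if a number of a shift passes 0.0417 or a number of a turn 1, either way. A call with a gripper value outside its range is refused whole. The fingers move at their own pace and stop on an object; FORCE is the grip in N (left out, the last holds). Time passes only in rows, so rows that do not move let the fingers close, or fill a call up. It gives the time, the measured TCP pose, the force, the opening and the grip force at its end, in the units of the state.
- manip.observe(): the state, without advancing time (a new reading comes with each control period).
- manip.capture(name): name is "side" or "top" or "wrist"; returns the picture (420x560x3 uint8, red, green, blue); there is no depth.
- manip.camera_params(name): a dict with "K" (3x3 intrinsics, pixels), "k1" (the pictures are not rectified: a ray, as slopes to the right and down, at radius r is drawn at 1 + k1 r^2 times it, then the intrinsics apply), "rvec" (rotation vector, rad) and "tvec" (3), from world to camera coordinates, as OpenCV has them. Camera axes: x right, y down, z forward; pixel columns grow to the right and rows downward; lengths in m; the calibration is good to about 2 mm. A picture is of the moment at which its call begins: read the wrist's pose just before it. camera_params takes no time and is no camera call; for the wrist camera it gives the pose at the moment of the call.
- manip.sign_off(): hands the job in; it is judged then, once.
The state is a dict: "t": time; "joint_positions": joint angles; "qd": joint speeds; "joint_efforts": joint torques, N m; "eef_pos": TCP position; "tool_rot": TCP orientation; "force": force on the tool from outside, world axes, zero at the start; "torque": the same for the moment, N m; "finger_gap": opening from 0.0 (shut) to 1.0 (fully open); "grasp_force": force on a finger pad.
Only numpy, scipy, OpenCV 4.12 (cv2) and the standard library are available. Lean on these libraries where they do the work, as an engineer would, in place of code of your own. Each camera call takes 0.05 s, during which the arm holds its last target. There are 200 camera calls.

## Working session

There is one attempt and no reset: what is moved stays moved. The work goes in short steps, Python scripts to look and compute and a shell command to move; the robot and the scene stay as the last step left them, time stands still between calls to the robot, and variables do not carry over. Pictures are saved under pics/ and viewed, at most 10 in all, crops included, and the job is handed in when it is done.

```bash
mkdir -p pics; ls
python3 - <<'E'
from cell import manip
import cv2
print(manip.tip_reach); s=manip.observe(); print(s)
for n in ("side","top"):
    im=manip.capture(n); cv2.imwrite(f"pics/{n}0.png",im[:,:,::-1]); print(n,manip.camera_params(n))
E
```

```text
pics
0.025
{'t': 0.0, 'joint_positions': array([-1.3929027 ,  0.38424403,  0.01638483,  1.3712055 , -0.00629203,
        1.38820661, -0.04646546]), 'qd': array([-3.13788383e-04, -8.53226441e-04,  5.81747378e-04,  1.61069890e-03,
        1.08203331e-04, -1.33096797e-03,  7.62370379e-05]), 'joint_efforts': array([ 5.73016969e-04, -6.27606511e+01,  8.44299775e-01, -3.71834528e+01,
        1.63835613e-02,  1.43254217e-02, -1.65732183e-05]), 'eef_pos': array([0.14890635, 0.606511  , 0.25525201]), 'tool_rot': array([-9.59346569e-05,  1.20061746e-01,  9.92765916e-01, -1.00230886e-03]), 'force': array([ 0.98766142,  1.0143506 , -0.23657042]), 'torque': array([-0.0006331 ,  0.02543179,  0.02839508]), 'grasp_force': 0.0, 'finger_gap': 1.0006525535395705}
side {'K': array([[384.74723421,   0.        , 284.15730027],
       [  0.        , 384.74723421, 211.64949734],
       [  0.        ,   0.        ,   1.        ]]), 'k1': 0.00856324531768767, 'rvec': array([ 2.00409399, -0.47593159,  0.30031528]), 'tvec': array([-0.45109391,  0.25641633,  0.85714993])}
top {'K': array([[524.60948036,   0.        , 278.42476805],
       [  0.        , 524.60948036, 206.53338901],
       [  0.        ,   0.        ,   1.        ]]), 'k1': 0.04022235090685357, 'rvec': array([ 2.1884839 , -2.13454619,  0.13867847]), 'tvec': array([0.03961971, 0.540059  , 1.42387305])}
```

View pics/side0.png

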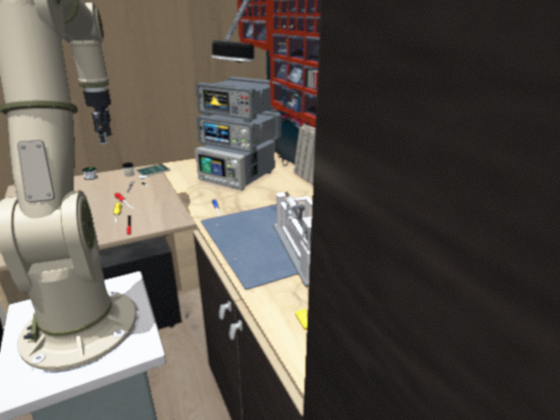

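View pics/top0.png

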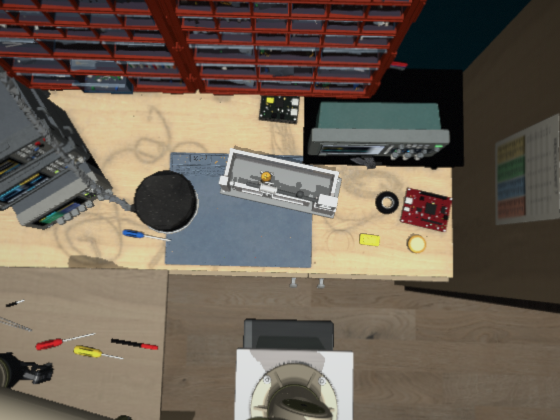

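The side view shows the guard partly cut off at about (295,225). The top view shows the guard at (220–340, 150–215), the lamp at (165,200), and the arm at lower left.

```bash
cat > h.py <<'E'
import numpy as np, cv2
from cell import manip
def ray(n,uv,p=None):
    p=p or manip.camera_params(n); K=p["K"]; R=cv2.Rodrigues(p["rvec"])[0]
    d=np.array([(uv[0]-K[0,2])/K[0,0],(uv[1]-K[1,2])/K[1,1]]); u=d.copy()
    for _ in range(10): u=d/(1+p["k1"]*(u@u))
    return -R.T@p["tvec"], R.T@np.array([u[0],u[1],1.])
def atz(n,uv,z,p=None):
    c,d=ray(n,uv,p); return c+d*(z-c[2])/d[2]
def proj(n,X,p=None):
    p=p or manip.camera_params(n); R=cv2.Rodrigues(p["rvec"])[0]
    c=R@np.asarray(X)+p["tvec"]; u=c[:2]/c[2]; u=u*(1+p["k1"]*(u@u))
    return u*np.diag(p["K"])[:2]+p["K"][:2,2]
def crop(n,x,y,w,h,k,out,im=None):
    im=manip.capture(n) if im is None else im
    cv2.imwrite(out,cv2.resize(im[y:y+h,x:x+w,::-1],None,fx=k,fy=k,interpolation=cv2.INTER_CUBIC))
E
python3 - <<'E'
import cv2
from h import *
a=cv2.imread("pics/top0.png")[:,:,::-1]; crop("top",212,142,133,80,6,"pics/top1.png",a)
for z,uv in ((.508,(165,200)),(.165,(290,193))): print(atz("top",uv,z))
E
```

```text
[0.48764099 0.26665667 0.508     ]
[0.55796014 0.02530544 0.165     ]
```

View pics/top1.png

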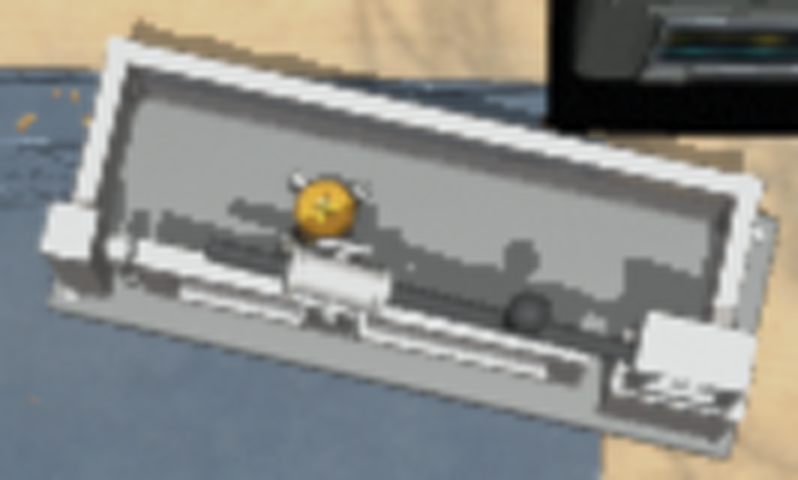

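The crop shows the knob ball at (529,312), i.e. full-picture (300.2,194.0). The barrel is at about (338,280), the keeper top at (640–755, 318–395), and the front base edge runs from (50,305) to (730,455).

Run:
```python
from h import *
f=lambda c,z: atz("top",(212+c[0]/6,142+c[1]/6),z)
k=f((529,312),.172); print("knob",k)
for a,b,z in (((50,305),(730,455),.01),((110,40),(760,185),.11),((205,245),(529,312),.15)):
    A,B=f(a,z),f(b,z); d=A-B; print(A,B,np.linalg.norm(d),"yaw",np.degrees(np.arctan2(-d[0],d[1])))
yaw=np.radians(-12.5); R=np.array([[np.cos(yaw),-np.sin(yaw)],[np.sin(yaw),np.cos(yaw)]])
# rivet from knob: guard y rivet=25mm; knob
A=f((50,305),.01)[:2];B=f((730,455),.01)[:2]
print("front edge mid in guard axes", R.T@((A+B)/2), "knob", R.T@k[:2])
print("wrist cam", manip.camera_params("wrist"))
```

```text
knob [ 5.55028052e-01 -1.47742142e-04  1.72000000e-01]
[0.57648335 0.21798776 0.01      ] [ 0.51361122 -0.10320852  0.01      ] 0.32729185453843995 yaw -11.075251523785662
[0.68120004 0.18513521 0.11      ] [ 0.62343194 -0.10389057  0.11      ] 0.29474235525382686 yaw -11.302870232613488
[0.5836403  0.13783803 0.15      ] [ 0.55827721 -0.00116643  0.15      ] 0.14129942332055387 yaw -10.340569385777489
front edge mid in guard axes [0.5197061  0.17399908] knob [0.54190365 0.11998582]
wrist cam {'K': array([[328.5805708 ,   0.        , 277.21102457],
       [  0.        , 328.5805708 , 211.1456457 ],
       [  0.        ,   0.        ,   1.        ]]), 'k1': 0.00754181303806335, 'rvec': array([-2.27674233, -1.78438478, -0.26852078]), 'tvec': array([-0.62526778, -0.03741049,  0.38057508])}
```

```bash
python3 -m inch '[[1,[0,-0.035,0],[0,0,0]],[1,[0,-0.035,0],[0,0,0]],[1,[0,-0.035,0],[0,0,0]],[1,[0,-0.035,0],[0,0,0]],[1,[0,-0.03,0],[0,0,0]]]' 60 && python3 -m inch '[[1,[0,0,0],[-1,0,0]],[1,[0,0,0],[-1,0,0]],[1,[0,0,0],[-1,0,0]],[1,[0,0,0],[-1,0,0]],[1,[0,0,0],[-1,0,0]]]'; python3 -c "
from cell import manip; s=manip.observe(); print(s['joint_positions'],s['eef_pos'],s['tool_rot'])"
```

```text
t: 0.52
eef_pos: [0.108, 0.4396, 0.2556]
tool_rot: [-0.0, 0.12, 0.993, -0.001]
force: [0.4, -0.3, 1.3]
finger_gap: 1.002
grasp_force: 0.0
t: 0.93
eef_pos: [0.1071, 0.4474, 0.2547]
tool_rot: [0.023, 0.115, 0.973, 0.201]
force: [-0.0, 0.3, -0.6]
finger_gap: 1.002
grasp_force: 0.0
[-1.25763603 -0.25168805 -0.1439778   2.10978108 -0.01335314  0.87505424
 -0.06248107] [0.10707164 0.44743836 0.25474365] [0.02280376 0.1149282  0.97263184 0.20064596]
```

```bash
python3 -m inch '[[1,[0,0.012,0.005],[0,0,0]],[1,[-0.039,-0.001,-0.001],[0,-0.4,0.9]],[1,[-0.039,-0.001,-0.001],[0,-0.4,0.9]],[1,[-0.039,-0.001,-0.001],[0,-0.4,0.9]],[1,[-0.039,-0.001,-0.001],[0,-0.4,0.9]]]'; python3 -c "
from cell import manip; s=manip.observe(); print(s['joint_positions'],s['eef_pos'],s['tool_rot'])"
```

```text
t: 1.35
eef_pos: [0.2571, 0.3989, 0.2566]
tool_rot: [0.06, 0.283, 0.938, 0.19]
force: [1.3, 0.6, -0.6]
finger_gap: 1.002
grasp_force: 0.0
[-1.08257305 -0.21949095 -0.0149689   2.08102146  0.0582632   0.88190649
 -0.14180337] [0.25708482 0.39886247 0.25658443] [0.05956483 0.28338823 0.93801994 0.19042513]
```

```bash
python3 -m inch '[[1,[-0.039,-0.003,-0.002],[0,-0.4,0.9]],[1,[-0.039,-0.003,-0.001],[0,-0.4,0.9]],[1,[-0.039,-0.002,-0.001],[0,-0.4,0.9]],[1,[-0.039,-0.002,-0.001],[0,-0.4,0.9]],[1,[-0.039,-0.002,-0.001],[0,-0.4,0.9]]]'; python3 -m inch '[[1,[-0.039,-0.002,-0.001],[0,-0.4,0.9]],[1,[-0.039,-0.002,-0.001],[0,-0.4,0.9]],[1,[-0.039,-0.002,-0.001],[0,-0.4,0.9]],[1,[-0.039,-0.002,-0.001],[0,-0.4,0.9]],[1,[-0.039,-0.002,-0.001],[0,-0.4,0.9]]]'; python3 -c "
from cell import manip; s=manip.observe(); print(s['joint_positions'],s['eef_pos'],s['tool_rot'])"
```

```text
t: 1.77
eef_pos: [0.3884, 0.2558, 0.2587]
tool_rot: [0.102, 0.476, 0.856, 0.173]
force: [1.4, 0.5, -0.3]
finger_gap: 1.004
grasp_force: 0.0
t: 2.18
eef_pos: [0.4511, 0.0927, 0.2605]
tool_rot: [0.136, 0.631, 0.749, 0.15]
force: [0.3, 0.2, 0.0]
finger_gap: 0.994
grasp_force: 0.0
[-0.0780634  -0.25327225 -0.20572556  2.09628741  0.01261048  0.89056654
 -0.12356967] [0.45112455 0.0927393  0.26047495] [0.13597062 0.63111488 0.74885014 0.14976473]
```

```bash
cat >> h.py <<'E'
from scipy.spatial.transform import Rotation as Ro
def delta(pos,az,n=5):
    """to TCP pos, tool down, tool y at azimuth az (deg): shift in CURRENT and FINAL tool axes, turn in units of 5 deg"""
    s=manip.observe(); w,x,y,z=s["tool_rot"]; R=Ro.from_quat([x,y,z,w])
    a=np.radians(az); Y=np.array([np.cos(a),np.sin(a),0]); Z=np.array([0,0,-1.]); T=Ro.from_matrix(np.c_[np.cross(Y,Z),Y,Z])
    d=np.asarray(pos)-s["eef_pos"]
    print("now",s["eef_pos"].round(4),"F",s["force"].round(1),"gap",round(s["finger_gap"],3),"grip",s["grasp_force"],"t",s["t"])
    print("shift cur",(R.inv().apply(d)).round(4),"final",T.inv().apply(d).round(4),"turn",((R.inv()*T).as_rotvec(degrees=True)/5).round(2))
E
python3 -c "
from h import *; delta([.555,0,.26],-11.1)"
```

```text
now [0.4511 0.0927 0.2605] F [0.3 0.2 0. ] gap 0.994 grip 0.0 t 2.1833
shift cur [-0.1087  0.0791  0.0363] final [-0.071   0.1198  0.0005] turn [ 4.64 -0.68  4.11]
```

```bash
python3 -m inch '[[1,[-0.015,0.012,0.005],[0.93,-0.14,0.82]],[1,[-0.015,0.012,0.004],[0.93,-0.14,0.82]],[1,[-0.015,0.012,0.003],[0.93,-0.14,0.82]],[1,[-0.015,0.012,0.001],[0.93,-0.14,0.82]],[1,[-0.015,0.012,0],[0.93,-0.14,0.82]]]'; python3 -c "
from h import *; delta([.555,0,.26],-11.1)"
```

```text
t: 2.6
eef_pos: [0.5151, 0.0205, 0.2626]
tool_rot: [-0.001, 0.772, 0.636, -0.002]
force: [0.6, 0.2, 0.2]
finger_gap: 0.995
grasp_force: 0.0
now [0.5151 0.0205 0.2626] F [0.6 0.2 0.2] gap 0.995 grip 0.0 t 2.6
shift cur [-0.0125  0.0431  0.0025] final [-0.0125  0.0431  0.0026] turn [-0.04  0.03  0.  ]
```

```bash
python3 -m inch '[[1,[-0.006,0.02,0],[0,0,0]],[1,[-0.006,0.023,0],[0,0,0]],[1,[0,0,0],[0,0,0]],[1,[0,0,0],[0,0,0]],[1,[0,0,0],[0,0,0]]]'
python3 - <<'E'
from h import *
delta([.555,0,.26],-11.1)
p=manip.camera_params("wrist"); im=manip.capture("wrist"); cv2.imwrite("pics/w1.png",im[:,:,::-1])
import pickle; pickle.dump(p,open("w1.pkl","wb"))
print(proj("wrist",[.555,0,.172],p))
t=manip.capture("top"); cv2.imwrite("pics/top2.png",t[:,:,::-1])
E
```

```text
t: 3.02
eef_pos: [0.554, 0.0016, 0.2621]
tool_rot: [0.0, 0.771, 0.637, -0.001]
force: [0.1, -0.4, -0.5]
finger_gap: 0.998
grasp_force: 0.0
now [0.554  0.0016 0.2621] F [ 0.1 -0.4 -0.5] gap 0.998 grip 0.0 t 3.0167
shift cur [-0.0013  0.0013  0.0021] final [-0.0013  0.0013  0.0021] turn [-0.01  0.02  0.04]
[280.57425872 229.72373215]
```

View pics/w1.png

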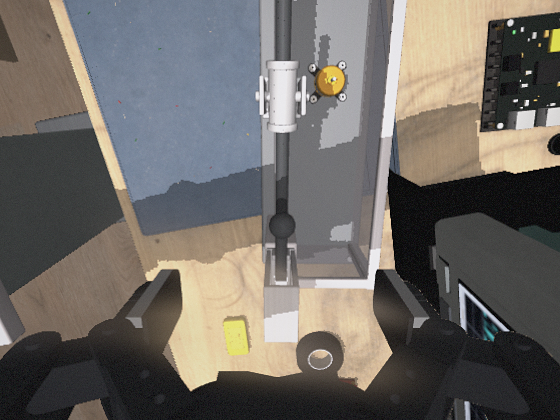

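The wrist picture shows the ball at (282,226), centred between the fingers. The barrel rivet is at about (283,96), the bolt runs almost straight up the picture, and the keeper is below at (282,260–340).

Run:
```python
from h import *; import pickle
p=pickle.load(open("w1.pkl","rb"))
k=atz("wrist",(282,226),.172,p); b=atz("wrist",(284,5),.155,p); r=atz("wrist",(283,96),.156,p); print(k,r,b)
for q in (r,b):
    d=q-k; print("yaw",np.degrees(np.arctan2(-d[0],d[1])),np.hypot(*d[:2]))
delta([k[0],k[1],.178],-11.1)
```

```text
[0.55644268 0.0024454  0.172     ] [0.57271736 0.08411018 0.156     ] [0.58281536 0.13460644 0.155     ]
yaw -11.27061270154475 0.08327065077712015
yaw -11.285116049304541 0.13476668547002058
now [0.5539 0.0019 0.2628] F [ 0.1 -0.4  0.3] gap 1.001 grip 0.0 t 3.1167
shift cur [0.0012 0.0024 0.0848] final [0.001  0.0024 0.0848] turn [-0.    0.02  0.05]
```

```bash
python3 -m inch '[[1,[0.0005,0.0024,0.017],[0,0,0]],[1,[0,0,0.02],[0,0,0]],[1,[0,0,0.02],[0,0,0]],[1,[0,0,0.018],[0,0,0]],[1,[0,0,0.01],[0,0,0]]]' 30; python3 -m inch '[[0.2,[0,0,0],[0,0,0]],[-0.2,[0,0,0],[0,0,0]],[-0.3,[0,0,0],[0,0,0]],[-0.3,[0,0,0],[0,0,0]],[-0.3,[0,0,0],[0,0,0]]]' 30
python3 - <<'E'
from h import *
p=manip.camera_params("wrist"); im=manip.capture("wrist"); cv2.imwrite("pics/w2.png",im[:,:,::-1])
delta([.556,.0015,.178],-11.2); print(manip.observe()["joint_positions"])
E
```

```text
t: 3.53
eef_pos: [0.5555, 0.0016, 0.1759]
tool_rot: [-0.0, 0.771, 0.637, -0.002]
force: [0.4, -0.7, 0.1]
finger_gap: 1.004
grasp_force: 0.0
t: 3.95
eef_pos: [0.5576, 0.001, 0.1788]
tool_rot: [0.001, 0.771, 0.637, 0.0]
force: [0.2, -0.6, -1.0]
finger_gap: 0.348
grasp_force: 0.0
now [0.5575 0.001  0.1786] F [-0.3  0.1 -0.1] gap 0.349 grip 0.0 t 4.0
shift cur [ 0.0002 -0.0015  0.0006] final [ 0.0002 -0.0015  0.0006] turn [0.02 0.02 0.06]
[ 0.02119914  0.29191835 -0.09872891  1.66904598  0.03281478  1.18104196
 -0.2761652 ]
```

View pics/w2.png

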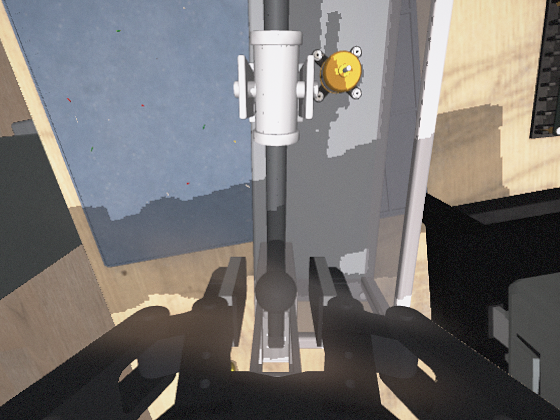

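The ball at (276,291) sits between the pads at (235,300) and (322,300), with good alignment. I'll close on it now.

```bash
python3 -m inch '[[-1,[0,0,0],[0,0,0]],[-1,[0,0,0],[0,0,0]],[-1,[0,0,0],[0,0,0]],[-1,[0,0,0],[0,0,0]],[-1,[0,0,0],[0,0,0]]]' 60;  python3 - <<'E'
from h import *
delta([.556,.0015,.178],-11.2); print(manip.observe()["joint_positions"],manip.observe()["torque"])
E
```

```text
t: 4.42
eef_pos: [0.5572, 0.0009, 0.178]
tool_rot: [0.001, 0.771, 0.637, -0.001]
force: [-0.9, -0.4, 3.2]
finger_gap: 0.169
grasp_force: 58.4
now [0.5572 0.0009 0.178 ] F [-0.9 -0.4  3.2] gap 0.169 grip 58.38236331939697 t 4.4167
shift cur [ 0.0004 -0.0013 -0.    ] final [ 0.0004 -0.0013 -0.    ] turn [0.01 0.02 0.06]
[ 0.02131248  0.29258439 -0.09863063  1.66967556  0.03285432  1.18088533
 -0.27619387] [-0.10537267  0.20140012  0.01840861]
```

```bash
python3 -m inch '[[-1,[0.0015,0,-0.003],[0,0,0]],[-1,[0.0015,0,-0.003],[0,0,0]],[-1,[0.0015,0,-0.004],[0,0,0]],[-1,[0.001,0,-0.003],[0,0,0]],[-1,[0,0,0],[0,0,0]]]';  python3 - <<'E'
from h import *
delta([.557,.0009,.178],-11.2); print(manip.observe()["torque"])
p=manip.camera_params("wrist"); im=manip.capture("wrist"); crop("wrist",180,0,200,400,1.45,"pics/w3.png",im)
im=manip.capture("side"); crop("side",260,170,60,110,5,"pics/s3.png",im)
a=cv2.imread("pics/w3.png"); b=cv2.imread("pics/s3.png"); a=cv2.copyMakeBorder(a,0,600-a.shape[0] if a.shape[0]<600 else 0,0,0,0)
b=cv2.copyMakeBorder(b,0,a.shape[0]-b.shape[0],0,0,0); cv2.imwrite("pics/c3.png",np.hstack([a,b]))
E
```

```text
t: 4.83
eef_pos: [0.558, 0.0071, 0.1909]
tool_rot: [0.0, 0.771, 0.637, -0.001]
force: [0.7, 1.5, -3.7]
finger_gap: 0.17
grasp_force: 58.5
now [0.558  0.0071 0.1909] F [ 0.7  1.5 -3.7] gap 0.17 grip 58.492677211761475 t 4.8333
shift cur [-0.0062  0.0002  0.0129] final [-0.0063  0.0002  0.0129] turn [-0.    0.02  0.07]
[-0.1200774  -0.00495291 -0.01604501]
```

View pics/c3.png

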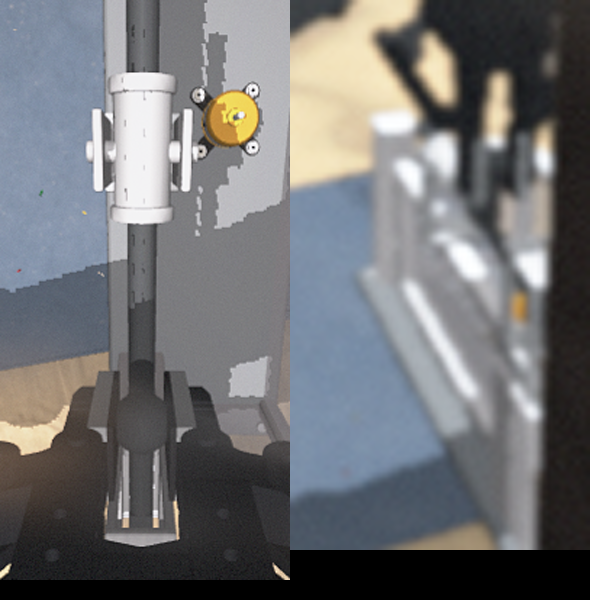

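The ball stays centred in the pads, the bolt has lifted and the barrel is level in line. Forces are small, so I'll draw the bolt back.

```bash
python3 -m inch '[[-1,[0.006,0,0],[0,0,0]],[-1,[0.008,0,0],[0,0,0]],[-1,[0.008,0,0],[0,0,0]],[-1,[0.008,0,0],[0,0,0]],[-1,[0.006,0,0],[0,0,0]]]'; python3 -m inch '[[-1,[0,0,0],[0,0,0]],[-1,[0,0,0],[0,0,0]],[-1,[0,0,0],[0,0,0]],[-1,[0,0,0],[0,0,0]],[-1,[0,0,0],[0,0,0]]]'
python3 - <<'E'
from h import *
delta([.558,.0071,.191],-11.2); print(manip.observe()["torque"])
p=manip.camera_params("wrist"); im=manip.capture("wrist"); cv2.imwrite("pics/w4.png",im[:,:,::-1])
E
```

```text
t: 5.35
eef_pos: [0.5651, 0.0434, 0.1904]
tool_rot: [0.0, 0.771, 0.637, -0.001]
force: [0.6, -0.1, -4.9]
finger_gap: 0.167
grasp_force: 58.5
t: 5.77
eef_pos: [0.5646, 0.0414, 0.1904]
tool_rot: [0.0, 0.771, 0.636, -0.001]
force: [1.3, 1.0, -6.6]
finger_gap: 0.169
grasp_force: 58.5
now [0.5646 0.0414 0.1904] F [ 1.3  1.  -6.6] gap 0.169 grip 58.45936059951782 t 5.7667
shift cur [-0.0349  0.     -0.0006] final [-0.0349  0.0002 -0.0006] turn [-0.01  0.02  0.05]
[-0.01165716 -0.00853477  0.05944907]
```

View pics/w4.png

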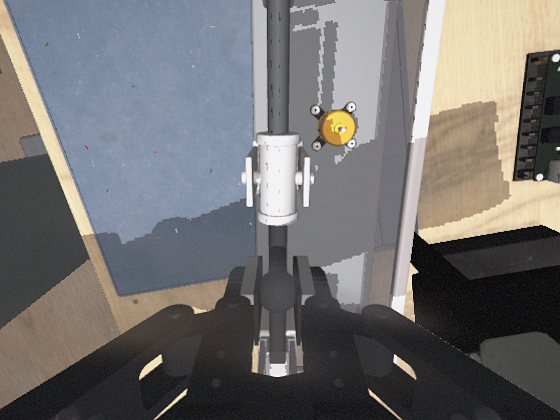

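The ball at (278,292) has come closer to the barrel, whose rivet is at (278,178). I'll compute the draw from the distance between them.

Run:
```python
from h import *
k=atz("wrist",(278,292),.1845);r=atz("wrist",(278,178),.156); print(k,r,np.hypot(*(k-r)[:2]))
Y=np.radians(-11.2); u=np.array([np.sin(-Y),np.cos(Y)]); s=manip.observe()
# hinge from mean rivet estimates
for rr in (r[:2],np.array([.5727,.0841])): print("hinge",rr+.1*u)
h=s["eef_pos"][:2]+u*(.1+np.hypot(*(k-r)[:2])); print("hinge via tcp",h)
v=s["eef_pos"][:2]-(h)
for a in range(0,33,5):
    c=Ro.from_euler("z",-a,degrees=True).apply([*v,0])[:2]; print(a,(h+c).round(4))
```

```text
[0.56435827 0.04312277 0.1845    ] [0.57274983 0.08616004 0.156     ] 0.04384774439305354
hinge [0.59217326 0.18425555]
hinge [0.59212344 0.18219552]
hinge via tcp [0.59258671 0.18254902]
0 [0.5646 0.0414]
5 [0.5525 0.0444]
10 [0.5406 0.0484]
15 [0.5291 0.0535]
20 [0.5181 0.0595]
25 [0.5076 0.0665]
30 [0.4978 0.0743]
```

Draw is about 41 mm, clear of the keeper. I'll swing the gate in 2.5° steps around the hinge.

```bash
python3 -m inch '[[-1,[0,0,0],[0,0,0]],[-1,[0.0001,-0.0062,0],[0,0,0.5]],[-1,[0.0001,-0.0062,0],[0,0,0.5]],[-1,[0.0001,-0.0062,0],[0,0,0.5]],[-1,[0.0001,-0.0062,0],[0,0,0.5]]]' 80
python3 - <<'E'
from h import *
delta([.5406,.0484,.1904],-21.2); print(manip.observe()["torque"])
E
```

```text
t: 6.23
eef_pos: [0.541, 0.0479, 0.1905]
tool_rot: [0.001, 0.825, 0.566, -0.001]
force: [2.8, -0.2, -7.8]
finger_gap: 0.159
grasp_force: 78.0
now [0.541  0.0479 0.1905] F [ 2.8 -0.2 -7.8] gap 0.159 grip 78.00828337669373 t 6.2333
shift cur [ 0.0003 -0.0006  0.0001] final [ 0.0003 -0.0006  0.0001] turn [0.01 0.02 0.02]
[-0.20142466 -0.35611255  0.08129238]
```

```bash
python3 -m inch '[[-1,[0.0001,-0.0062,0],[0,0,0.5]],[-1,[0.0001,-0.0062,0],[0,0,0.5]],[-1,[0.0001,-0.0062,0],[0,0,0.5]],[-1,[0.0001,-0.0062,0],[0,0,0.5]],[-1,[0.0001,-0.0062,0],[0,0,0.5]]]'; python3 -m inch '[[-1,[0.0001,-0.0062,0],[0,0,0.5]],[-1,[0.0001,-0.0062,0],[0,0,0.5]],[-1,[0.0001,-0.0062,0],[0,0,0.5]],[-1,[0,0,0],[0,0,0]],[-1,[0,0,0],[0,0,0]]]'
python3 - <<'E'
from h import *
delta([.4978,.0743,.1904],-41.2); print(manip.observe()["torque"],manip.observe()["joint_positions"])
manip.capture("wrist"); im=manip.capture("wrist"); t=manip.capture("top")
a=cv2.resize(im[:,:,::-1],(400,300)); b=cv2.resize(t[140:230,210:345,::-1],(400,300),interpolation=3); cv2.imwrite("pics/c5.png",np.hstack([a,b]))
cv2.imwrite("pics/w5.png",im[:,:,::-1])
E
```

```text
t: 6.65
eef_pos: [0.5134, 0.0619, 0.1905]
tool_rot: [0.001, 0.881, 0.473, -0.0]
force: [2.7, -0.9, -7.3]
finger_gap: 0.162
grasp_force: 78.0
t: 7.07
eef_pos: [0.4987, 0.0731, 0.1907]
tool_rot: [0.001, 0.909, 0.416, -0.0]
force: [1.6, -1.0, -8.6]
finger_gap: 0.162
grasp_force: 78.0
now [0.4987 0.0731 0.1907] F [ 1.6 -1.  -8.6] gap 0.162 grip 78.04920315742493 t 7.0667
shift cur [ 0.0003 -0.0015  0.0003] final [ 0.0003 -0.0015  0.0003] turn [0.02 0.02 0.07]
[-0.42971304 -0.24878339  0.05780148] [-0.12687504  0.17237575 -0.09324844  1.78937665  0.01972555  1.18086479
 -0.93916828]
```

View pics/c5.png

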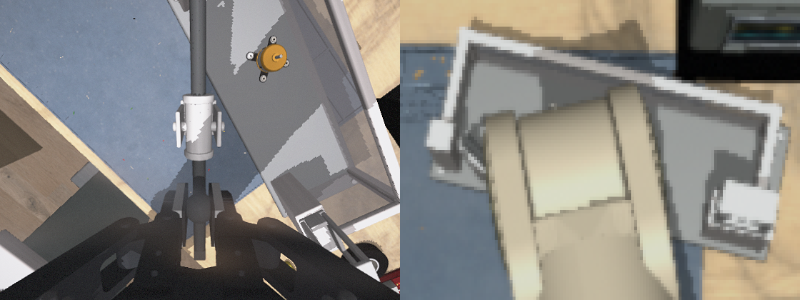

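The gate stands open about 30° with the knob in the pads (198,207), the bolt clear of the keeper (315,225), and the motor untouched. I'll settle and confirm.

```bash
python3 -m inch '[[-1,[0,-0.0015,0],[0,0,0.05]],[-1,[0,0,0],[0,0,0]],[-1,[0,0,0],[0,0,0]],[-1,[0,0,0],[0,0,0]],[-1,[0,0,0],[0,0,0]]]'; python3 -m inch '[[-1,[0,0,0],[0,0,0]],[-1,[0,0,0],[0,0,0]],[-1,[0,0,0],[0,0,0]],[-1,[0,0,0],[0,0,0]],[-1,[0,0,0],[0,0,0]]]'; python3 -c "
from h import *; delta([.4978,.0743,.1904],-41.2); print(manip.sign_off())"
```

```text
t: 7.63
eef_pos: [0.4975, 0.0742, 0.1905]
tool_rot: [0.001, 0.911, 0.413, -0.001]
force: [2.1, -2.7, -6.5]
finger_gap: 0.164
grasp_force: 78.1
t: 8.05
eef_pos: [0.4974, 0.0744, 0.1906]
tool_rot: [0.001, 0.911, 0.413, -0.001]
force: [2.5, -3.0, -6.8]
finger_gap: 0.158
grasp_force: 78.2
now [0.4974 0.0744 0.1906] F [ 2.5 -3.  -6.8] gap 0.158 grip 78.15345525741577 t 8.05
shift cur [0.0001 0.0004 0.0002] final [0.0001 0.0004 0.0002] turn [0.01 0.02 0.01]
the job is handed in; nothing more can be done
None
```

The job is handed in: I lifted the bolt, drew it about 41 mm out of the keeper and swung the gate to about 30°, where the gripper still holds the knob at about 78 N; the run took about 8 s, and the motor looked undisturbed.

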